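# Check the bore depth of a welded hub with a depth rod

### The arm

A 6-joint arm with a two-finger parallel gripper is mounted at the origin on the work surface. World frame = base frame: x ahead of the robot, y to its left, z up, the work surface at z = 0. Lengths are in m, angles in rad, forces in N, time in s.
With the tool pointing down it reaches from about 0.25 to 0.725 m from the base axis. Payload 4 kg.
Tool frame: the origin (TCP) lies between the finger pads; the fingertips stand 11 mm ahead of it and the grasp point (between the pads) lies 8 mm behind it (bot.tip_extent is the distance from the TCP to the fingertips, in m); z points along the fingers, y is the line along which they close (so a half turn about z gives the same grasp; the last joint's range is limited). The gripper opens to 85 mm and grips with 20 to 120 N. Pads are 22 mm wide; open, the fingers measure 114 mm over their backs; the gripper's body (76 mm by 85 mm) begins 54 mm behind the grasp point. The pads swing forward as they close: fully open they stand 13 mm farther back than shut.
Start: joints at [-1.33, 0.241, 0.005, 1.335, 0, 1.571], TCP at [0.119, -0.486, 0.242] pointing down, gripper open.
Joint ranges: [-2.72, 2.72], [-1.05, 1.87], [-1.09, 1.28], [-1.99, 2.15], [-1.42, 1.44], [-3.14, 3.14]. Speed limits (rad/s): [2.79, 2.79, 3.14, 3.14, 3.14, 3.14].

### API

Orientations are given as a unit quaternion [x, y, z, w].
In Python, from workcell import bot gives the robot as it stands. The module is installed in compiled form; this text tells all that it offers.
- The arm moves only by the tool drive_tool, never from a script. Its argument "rows" is a list of rows, each an object of numbers: "dx", "dy", "dz": the shift along the tool's x, y, z in units of 50 mm (1.0 is 50 mm); "wx", "wy", "wz": the turn, a rotation vector about the tool's x, y, z in units of 5 degrees (1.0 is 5 degrees); "hand": the finger opening in mm, from 0 to 85.4. A call has 1 to 20 rows; each row is the pose to reach, as a shift and turn from the pose commanded when the call began, along the tool's axes at that moment; what a row does not reach only later rows make up. A row lasts 1/10 s, in which the tool goes at most 50 mm and 8.59 degrees, less where a joint would pass 70% of its speed; a pose out of reach is approached as far as the arm can. A call with a gripper value outside its range is refused whole. The fingers move at their own pace and stop on an object; the grip force is fixed at half the most. Time passes only in rows, so rows that repeat a pose let the fingers close. It gives the time, the measured TCP pose, the force, the opening and the grip force at its end, in the units of the state.
- bot.get_obs(): the state, without advancing time (a new reading comes with each control period).
- bot.camera(name): name is "scene" or "top"; returns the picture (480x640x3 uint8, red, green, blue); there is no depth.
- bot.get_calibration(name): a dict with "vfov" (degrees; the focal length in pixels is half the picture's height over the tangent of half this angle, whatever the lens; pixels are square), "cx", "cy" (the principal point, pixels), "origin" and "rotation" of the camera in the world. Camera axes: x right, y up, looking along -z (the intrinsics and any distortion apply to the point x, -y, -z); pixel columns grow to the right and rows downward; lengths in m; the calibration is good to about 2 mm. A picture is of the moment at which its call begins. get_calibration takes no time and is no camera call.
- bot.job_done(): hands the job in; it is judged then, once.
Trained networks look in the newest picture that a camera, given by its name, has taken for a name from the list of things; names that differ only in an ending like _2 or _b are one class to them, and where a whole thing is asked for, a point or a joint stands for the part that bears it (a point fixed in the world has none). Each returns a list of dicts, best first, with "score" (0 to 1); they miss things now and then, are a little off and sometimes report something else, mostly with a low value. They report only what shows in the picture. A call takes as long as a camera call. They do not tell look-alikes from the thing itself.
- bot.look_for(camera, thing): "extent" ([centre column, centre row, width, height] in pixels, round what is visible of it).
- bot.outline_of(camera, thing): "region" (480x640 bool, what is visible of it) and "extent" ([centre column, centre row, width, height] in pixels, round what is visible of it).
The state is a dict: "clock": time; "joint_pos": joint angles; "joint_vel": joint speeds; "tau": joint torques, N m; "eef_pos": TCP position; "tool_rot": TCP orientation; "ft_force": force on the tool from outside, world axes, zero at the start; "ft_torque": the same for the moment, N m; "grip_width": finger opening in m; "grasp_force": force on a finger pad.
Only numpy, scipy, OpenCV 4.12 (cv2) and the standard library are available. Lean on these libraries where they do the work, as an engineer would, in place of code of your own. Each camera call takes 0.05 s, during which the arm holds its last target. There are 200 camera calls.

### The job

Check that the bore of the round flanged hub is deep enough: take the tall depth rod with the round ribbed head out of the wooden rack by its head, lower it gently and upright into the hub's bore until it stands on the bottom, and hold it still there for about two seconds. Then let go and leave it in the bore (it may lean against the side); the square block with the shallow recess is not the part to check.

Things in the scene. Friction and masses are not known exactly. Their poses are not given: they have to be found in the camera images.
- depth_rod: Steel rod, 142 mm long, 0.18 to 0.35 kg: round shaft 14 mm in diameter, 110 mm long, under a round ribbed head 30 mm in diameter, 32 mm tall. Starts upright in one of the rack's sockets, the tallest of three pins. Origin: centre of its foot; z up along the rod, middle of the head at z = +126 mm. The other pins (mushroom head, 73 mm long; T handle, 75 mm) stay below its head.
- bore_floor (a point): Centre of the floor of the blind bore in the fixed round steel hub (flange 110 mm in diameter, 12 mm thick; boss 72 mm in diameter; total height 80 mm). The bore is 36 mm wide and 58 mm deep, open at the top, vertical: this point is 22 mm above the table, the mouth 58 mm above this point. z up.
- rack: Fixed wooden rack, 60 x 220 x 50 mm (x, y, z), with three upright sockets 17 mm wide and 40 mm deep in a row along its y axis, 75 mm apart. Origin: centre of its underside, on the table.
- square_block: Fixed square steel block, 84 x 84 x 70 mm, with a shallow recess 36 mm wide and 15 mm deep in its top: a bystander, not the part to check. It may stand on either side of the hub. Origin: centre of its underside.
Mind the look-alikes: they are no part of the job. Leave any blue look-alike of the depth_rod alone. Leave any yellow look-alike of the part that bears bore_floor alone.

How it is judged:
On the way, in this order (a step that is already met when the one before it is completed fails the run):
1. the depth rod is held clear of the rack (height (world z) of depth_rod above 0.065 m and contact force between the fingers and depth_rod above 1 N), for 0.1 s.
2. the rod, upright and held by the fingers, stands still on the floor of the bore for a second (z of depth_rod in the frame of bore_floor below 0.005 m and horizontal distance between depth_rod and bore_floor below 0.018 m and angle between depth_rod's own z axis and vertical below 0.2 rad and linear speed of depth_rod below 0.03 m/s and contact force between the fingers and depth_rod above 1 N), for 1 s.
At the end, for the whole second after the job is handed in: The depth rod is released and at rest in the hub's bore, its foot within 10 mm of the floor and 18 mm of the axis; it stands or leans by up to 28 degrees (z of depth_rod in the frame of bore_floor below 0.01 m and horizontal distance between depth_rod and bore_floor below 0.018 m and angle between depth_rod's own z axis and vertical below 0.5 rad and linear speed of depth_rod below 0.03 m/s and contact force between the fingers and depth_rod below 0.1 N); the robot touches nothing.
It fails at once if the rod is dropped or driven into the bore faster than 0.6 m/s (z of depth_rod in the frame of bore_floor below 0.045 m and horizontal distance between depth_rod and bore_floor below 0.02 m and linear speed of depth_rod above 0.6 m/s).
It also fails if it takes over 48 s, if anything falls off the work surface, if the arm or the gripper's body presses on something with over 40 N, if the wrist force passes 120 N, or if a joint passes its speed limit or range.

## Working session

There is one attempt and no reset: what is moved stays moved. The work goes in short steps, Python scripts to look and compute and a tool call to move; the robot and the scene stay as the last step left them, time stands still between calls to the robot, and variables do not carry over. Pictures are saved under pics/ and viewed, at most 10 in all, crops included, and the job is handed in when it is done.

Besides the shell and the picture viewer there is one more tool, called after ">>>" as name([rows], argument=value, ...), one row to a line, values as JSON. drive_tool: Moves the arm, as the interface text tells. Its arguments: {"type":"object","properties":{"rows":{"type":"array","items":{"type":"object","properties":{"dx":{"type":"number"},"dy":{"type":"number"},"dz":{"type":"number"},"wx":{"type":"number"},"wy":{"type":"number"},"wz":{"type":"number"},"hand":{"type":"number"}}}}},"required":["rows"]}

```bash
mkdir -p pics; python3 - <<'E'
from workcell import bot
import cv2
for n in("scene","top"):
    im=bot.camera(n); cv2.imwrite(f"pics/{n}0.png",im[:,:,::-1])
    print(n,bot.get_calibration(n))
    for t in("depth_rod","bore_floor","rack","square_block"):
        print(t,[(r["score"],r["extent"]) for r in bot.look_for(n,t)][:4])
o=bot.get_obs();print(o["clock"],o["eef_pos"],o["tool_rot"])
E
```

```text
scene {'vfov': 50.98392663137049, 'cx': 323.24259448201894, 'cy': 238.74846093265705, 'origin': array([1.11482432, 0.36813837, 0.83042484]), 'rotation': array([0.18020398, 0.31362341, 0.8165012 , 0.44999187])}
depth_rod [(0.96, [471.8, 290.6, 26.7, 42.9]), (0.88, [469.9, 343.5, 34.6, 54.7]), (0.61, [527.8, 315.6, 39.3, 55.5])]
bore_floor [(0.66, [220.9, 207.7, 47.9, 50.3]), (0.58, [206.3, 157.9, 46.0, 49.9])]
rack [(0.69, [429.4, 298.6, 107.0, 89.6])]
square_block [(0.9, [266.8, 246.9, 58.2, 61.8])]
top {'vfov': 42.170583864775935, 'cx': 317.61390983692735, 'cy': 232.6314383503174, 'origin': array([0.30903261, 0.02234164, 1.46307109]), 'rotation': array([-0.04306721,  0.06118757,  0.71049004, -0.69971794])}
depth_rod [(0.72, [124.2, 241.7, 23.7, 19.5]), (0.67, [169.8, 230.0, 22.7, 22.4]), (0.66, [154.7, 194.2, 21.6, 22.1])]
bore_floor [(0.66, [422.5, 226.9, 46.0, 48.0]), (0.57, [486.1, 277.2, 45.4, 44.7])]
rack [(0.56, [207.6, 244.6, 98.1, 45.9]), (0.25, [170.6, 230.4, 19.1, 19.5])]
square_block [(0.89, [355.4, 207.6, 45.1, 47.1])]
0.5 [ 0.11923431 -0.48556562  0.24229031] [ 9.92760690e-01  1.20109165e-01  2.50221445e-06 -1.60698048e-05]
```

View pics/scene0.png

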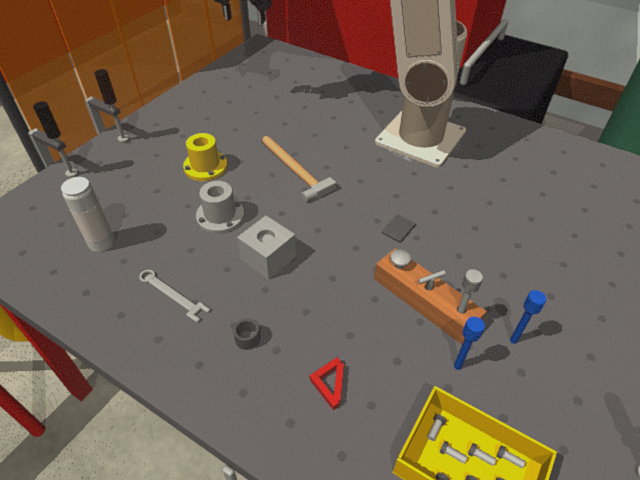

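View pics/top0.png

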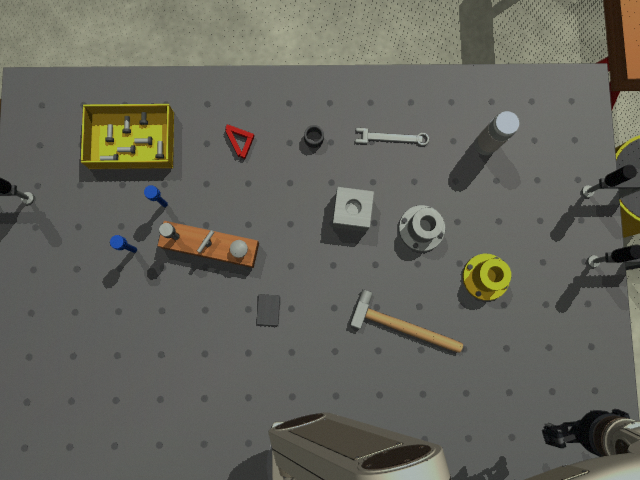

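The scene picture shows three rod candidates: a steel one in the rack at (472,290), and blue ones at (470,343) and (528,316). The steel one in the rack fits. There are two hubs: steel at (220,207) and yellow at (206,158); the steel one fits. In the top picture the rod head is at (168,230) and the hub bore at (427,223). I'll confirm both in one enlarged crop.

```bash
cat > h.py <<'E'
from workcell import bot
import numpy as np, cv2
from scipy.spatial.transform import Rotation as R
def ray(n,u,v):
    c=bot.get_calibration(n); f=240/np.tan(np.radians(c["vfov"]/2))
    d=R.from_quat(c["rotation"]).apply([(u-c["cx"])/f,-(v-c["cy"])/f,-1]); return np.array(c["origin"]),d/np.linalg.norm(d)
def atz(n,u,v,z):
    o,d=ray(n,u,v); return o+d*(z-o[2])/d[2]
def proj(n,p):
    c=bot.get_calibration(n); f=240/np.tan(np.radians(c["vfov"]/2))
    q=R.from_quat(c["rotation"]).inv().apply(np.array(p)-c["origin"]); return c["cx"]-f*q[0]/q[2],c["cy"]+f*q[1]/q[2]
def tri(a,b):
    A=np.zeros((3,3));y=np.zeros(3)
    for o,d in(a,b):
        P=np.eye(3)-np.outer(d,d);A+=P;y+=P@o
    return np.linalg.solve(A,y)
E
python3 - <<'E'
from h import *
t=cv2.imread("pics/top0.png");s=cv2.imread("pics/scene0.png")
def crop(i,u,v,w=48): return cv2.resize(i[v-w*3//4:v+w*3//4,u-w:u+w],(400,300),interpolation=cv2.INTER_CUBIC)
cv2.imwrite("pics/c.png",np.vstack([np.hstack([crop(s,472,290),crop(t,172,232)]),np.hstack([crop(s,218,200),crop(t,424,226)])]))
E
```

```text
(no output)
```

View pics/c.png

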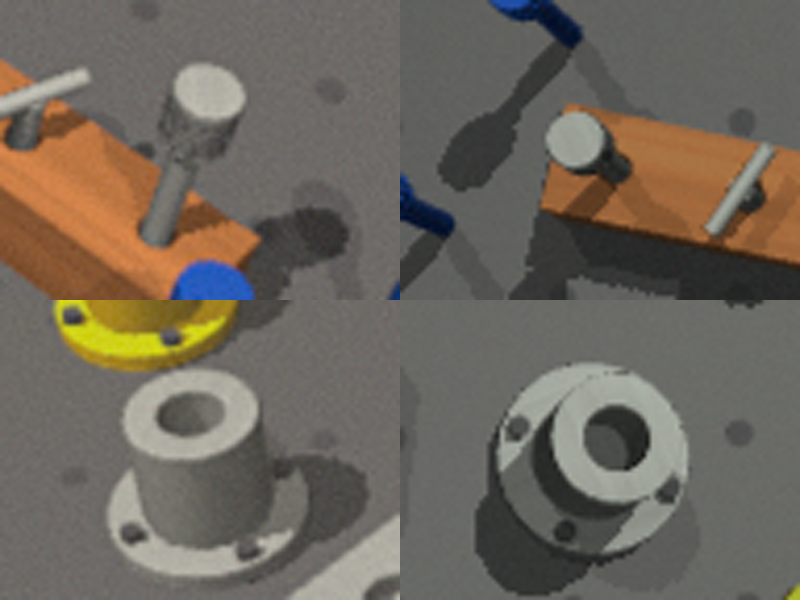

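```bash
python3 - <<'E'
from h import *
for n,s,t,z in(("head",(474.2,275.7),(166.1,229.2),.152),("mouth",(215.2,191),(427.5,222.8),.08)):
    print(n,tri(ray("scene",*s),ray("top",*t)),atz("scene",*s,z),atz("top",*t,z))
print("rack",[atz("top",u,v,.05) for u,v in((164.5,221.5),(257,240),(254,266.5))])
print("shaft entry",atz("scene",461,311,.05))
r,b=[np.array(p) for p in ((0,0),(0,0))]
for u,v in((153,193),(117,242)): print("blue",atz("top",u,v,.14))
E
```

```text
head [0.51565326 0.30955676 0.14885382] [0.51804671 0.31065537 0.152     ] [0.51538161 0.30799531 0.152     ]
mouth [ 0.53428889 -0.2650202   0.07744619] [ 0.53645484 -0.26344602  0.08      ] [ 0.53354222 -0.26400771  0.08      ]
rack [array([0.54931662, 0.33418943, 0.05      ]), array([0.50369126, 0.12312447, 0.05      ]), array([0.44302396, 0.13009348, 0.05      ])]
shaft entry [0.52156371 0.31114275 0.05      ]
blue [0.59664253 0.34015586 0.14      ]
blue [0.49108354 0.41397791 0.14      ]
```

>>> drive_tool([
  {"dx":11.52,"dy":-13.54,"dz":0,"wz":-21.4,"hand":60},
  {"dx":11.52,"dy":-13.54,"wz":-21.4,"hand":60},
  {"dx":11.52,"dy":-13.54,"wz":-21.4,"hand":60},
  {"dx":11.52,"dy":-13.54,"wz":-21.4,"hand":60},
  {"dx":11.52,"dy":-13.54,"wz":-21.4,"hand":60},
  {"dx":11.52,"dy":-13.54,"wz":-21.4,"hand":60},
  {"dx":11.52,"dy":-13.54,"wz":-21.4,"hand":60},
  {"dx":11.52,"dy":-13.54,"wz":-21.4,"hand":60},
  {"dx":11.52,"dy":-13.54,"wz":-21.4,"hand":60},
  {"dx":11.52,"dy":-13.54,"wz":-21.4,"hand":60},
  {"dx":11.52,"dy":-13.54,"wz":-21.4,"hand":60},
  {"dx":11.52,"dy":-13.54,"wz":-21.4,"hand":60},
  {"dx":11.52,"dy":-13.54,"wz":-21.4,"hand":60},
  {"dx":11.52,"dy":-13.54,"wz":-21.4,"hand":60},
  {"dx":11.52,"dy":-13.54,"wz":-21.4,"hand":60},
  {"dx":11.52,"dy":-13.54,"wz":-21.4,"hand":60},
  {"dx":11.52,"dy":-13.54,"wz":-21.4,"hand":60},
  {"dx":11.52,"dy":-13.54,"wz":-21.4,"hand":60},
  {"dx":11.52,"dy":-13.54,"wz":-21.4,"hand":60},
  {"dx":11.52,"dy":-13.54,"wz":-21.4,"hand":60},
])

```text
invalid input at $.rows[0]: expected keys dx, dy, dz, wx, wy, wz, hand
```

>>> drive_tool([
  {"dx":11.52,"dy":-13.54,"dz":0,"wx":0,"wy":0,"wz":-21.4,"hand":60},
  {"dx":11.52,"dy":-13.54,"dz":0,"wx":0,"wy":0,"wz":-21.4,"hand":60},
  {"dx":11.52,"dy":-13.54,"dz":0,"wx":0,"wy":0,"wz":-21.4,"hand":60},
  {"dx":11.52,"dy":-13.54,"dz":0,"wx":0,"wy":0,"wz":-21.4,"hand":60},
  {"dx":11.52,"dy":-13.54,"dz":0,"wx":0,"wy":0,"wz":-21.4,"hand":60},
  {"dx":11.52,"dy":-13.54,"dz":0,"wx":0,"wy":0,"wz":-21.4,"hand":60},
  {"dx":11.52,"dy":-13.54,"dz":0,"wx":0,"wy":0,"wz":-21.4,"hand":60},
  {"dx":11.52,"dy":-13.54,"dz":0,"wx":0,"wy":0,"wz":-21.4,"hand":60},
  {"dx":11.52,"dy":-13.54,"dz":0,"wx":0,"wy":0,"wz":-21.4,"hand":60},
  {"dx":11.52,"dy":-13.54,"dz":0,"wx":0,"wy":0,"wz":-21.4,"hand":60},
  {"dx":11.52,"dy":-13.54,"dz":0,"wx":0,"wy":0,"wz":-21.4,"hand":60},
  {"dx":11.52,"dy":-13.54,"dz":0,"wx":0,"wy":0,"wz":-21.4,"hand":60},
  {"dx":11.52,"dy":-13.54,"dz":0,"wx":0,"wy":0,"wz":-21.4,"hand":60},
  {"dx":11.52,"dy":-13.54,"dz":0,"wx":0,"wy":0,"wz":-21.4,"hand":60},
  {"dx":11.52,"dy":-13.54,"dz":0,"wx":0,"wy":0,"wz":-21.4,"hand":60},
  {"dx":11.52,"dy":-13.54,"dz":0,"wx":0,"wy":0,"wz":-21.4,"hand":60},
  {"dx":11.52,"dy":-13.54,"dz":0,"wx":0,"wy":0,"wz":-21.4,"hand":60},
  {"dx":11.52,"dy":-13.54,"dz":0,"wx":0,"wy":0,"wz":-21.4,"hand":60},
  {"dx":11.52,"dy":-13.54,"dz":0,"wx":0,"wy":0,"wz":-21.4,"hand":60},
  {"dx":11.52,"dy":-13.54,"dz":0,"wx":0,"wy":0,"wz":-21.4,"hand":60},
])

```text
clock: 2.5
eef_pos: [0.5168, 0.3097, 0.2411]
tool_rot: [0.493, 0.87, -0.001, -0.0]
ft_force: [-0.5, -0.5, -0.2]
grip_width: 0.0603
grasp_force: 0.0
```

>>> drive_tool([
  {"dx":0,"dy":0,"dz":0.4,"wx":0,"wy":0,"wz":0,"hand":60},
  {"dx":0,"dy":0,"dz":0.8,"wx":0,"wy":0,"wz":0,"hand":60},
  {"dx":0,"dy":0,"dz":1.2,"wx":0,"wy":0,"wz":0,"hand":60},
  {"dx":0,"dy":0,"dz":1.6,"wx":0,"wy":0,"wz":0,"hand":60},
  {"dx":0,"dy":0,"dz":2.0,"wx":0,"wy":0,"wz":0,"hand":60},
  {"dx":0,"dy":0,"dz":2.26,"wx":0,"wy":0,"wz":0,"hand":60},
  {"dx":0,"dy":0,"dz":2.26,"wx":0,"wy":0,"wz":0,"hand":60},
  {"dx":0,"dy":0,"dz":2.26,"wx":0,"wy":0,"wz":0,"hand":60},
])

```text
clock: 3.3
eef_pos: [0.5173, 0.3087, 0.1302]
tool_rot: [0.494, 0.869, 0.0, 0.0]
ft_force: [-0.3, 0.1, 0.5]
grip_width: 0.0598
grasp_force: 0.0
```

```bash
python3 - <<'E'
from h import *
s=bot.camera("scene")[:,:,::-1];t=bot.camera("top")[:,:,::-1]
def crop(i,u,v,w=48): return cv2.resize(i[v-w*3//4:v+w*3//4,u-w:u+w],(400,300),interpolation=cv2.INTER_CUBIC)
cv2.imwrite("pics/d.png",np.hstack([crop(s,472,270,64),crop(t,172,232)]))
E
```

```text
(no output)
```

View pics/d.png

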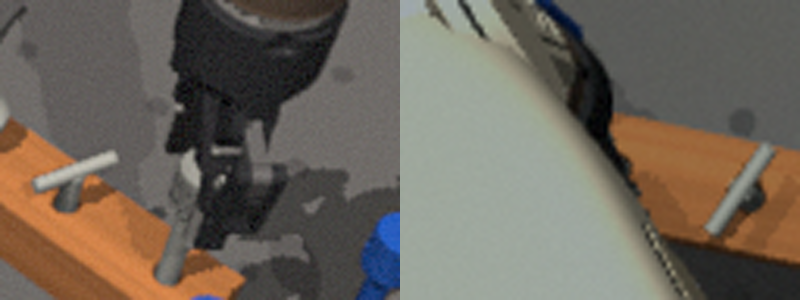

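The head at scene crop (190,170) lies between the fingers, with no contact force. I'll close.

>>> drive_tool([
  {"dx":0,"dy":0,"dz":0,"wx":0,"wy":0,"wz":0,"hand":24},
  {"dx":0,"dy":0,"dz":0,"wx":0,"wy":0,"wz":0,"hand":24},
  {"dx":0,"dy":0,"dz":0,"wx":0,"wy":0,"wz":0,"hand":24},
  {"dx":0,"dy":0,"dz":0,"wx":0,"wy":0,"wz":0,"hand":24},
  {"dx":0,"dy":0,"dz":0,"wx":0,"wy":0,"wz":0,"hand":24},
  {"dx":0,"dy":0,"dz":0,"wx":0,"wy":0,"wz":0,"hand":24},
  {"dx":0,"dy":0,"dz":0,"wx":0,"wy":0,"wz":0,"hand":24},
  {"dx":0,"dy":0,"dz":0,"wx":0,"wy":0,"wz":0,"hand":24},
])

```text
clock: 4.2
eef_pos: [0.5177, 0.3097, 0.1304]
tool_rot: [0.494, 0.87, 0.001, 0.0]
ft_force: [-0.8, 0.1, 4.4]
grip_width: 0.0284
grasp_force: 59.1
```

>>> drive_tool([
  {"dx":0,"dy":0,"dz":-0.1,"wx":0,"wy":0,"wz":0,"hand":24},
  {"dx":0,"dy":0,"dz":-0.3,"wx":0,"wy":0,"wz":0,"hand":24},
  {"dx":0,"dy":0,"dz":-0.6,"wx":0,"wy":0,"wz":0,"hand":24},
  {"dx":0,"dy":0,"dz":-0.9,"wx":0,"wy":0,"wz":0,"hand":24},
  {"dx":0,"dy":0,"dz":-1.2,"wx":0,"wy":0,"wz":0,"hand":24},
  {"dx":0,"dy":0,"dz":-1.5,"wx":0,"wy":0,"wz":0,"hand":24},
  {"dx":0,"dy":0,"dz":-1.8,"wx":0,"wy":0,"wz":0,"hand":24},
  {"dx":0,"dy":0,"dz":-2.1,"wx":0,"wy":0,"wz":0,"hand":24},
  {"dx":0,"dy":0,"dz":-2.4,"wx":0,"wy":0,"wz":0,"hand":24},
  {"dx":0,"dy":0,"dz":-2.5,"wx":0,"wy":0,"wz":0,"hand":24},
  {"dx":0,"dy":0,"dz":-2.5,"wx":0,"wy":0,"wz":0,"hand":24},
  {"dx":0,"dy":0,"dz":-2.5,"wx":0,"wy":0,"wz":0,"hand":24},
])

```text
clock: 5.4
eef_pos: [0.5168, 0.309, 0.2534]
tool_rot: [0.494, 0.869, -0.001, -0.0]
ft_force: [0.7, 0.4, -2.2]
grip_width: 0.0282
grasp_force: 59.9
```

```bash
python3 - <<'E'
from h import *
s=bot.camera("scene")[:,:,::-1]
o=bot.get_obs();p=o["eef_pos"];print(p,o["ft_force"])
u,v=map(int,proj("scene",p)); print(u,v, "foot expect",proj("scene",p-[0,0,.12]))
cv2.imwrite("pics/e.png",cv2.resize(s[v-40:v+80,u-80:u+80],(800,600),interpolation=cv2.INTER_CUBIC))
# move to hover above hub, tool radial
g=np.array([.535,-.264,p[2]]);Rt=R.from_quat(o["tool_rot"]);print(Rt.inv().apply(g-p)/.05)
E
```

```text
[0.51660954 0.30894106 0.25314561] [-0.10215976  0.62767115 -2.28287882]
488 234 foot expect (np.float64(471.0432182337744), np.float64(281.4232843581227))
[-10.03129896  -5.55092298   0.01273133]
```

View pics/e.png

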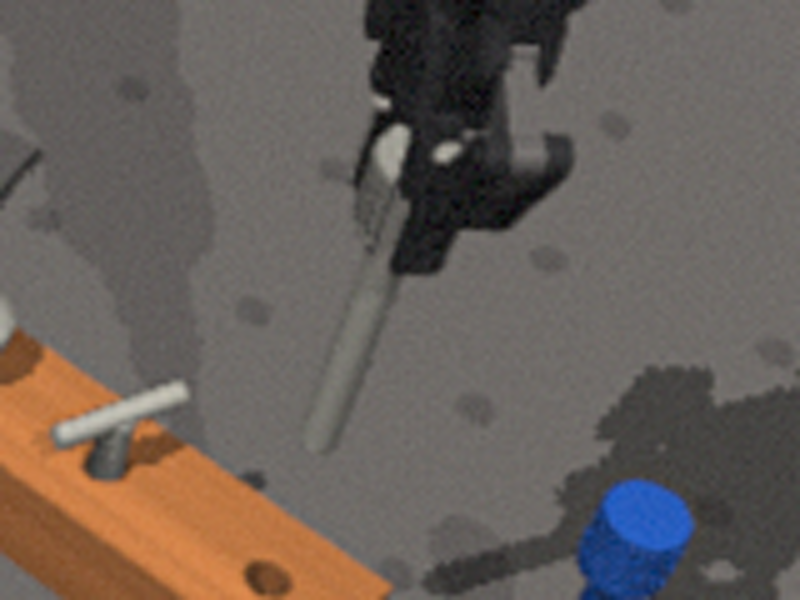

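The rod hangs upright from the fingers: its foot is at (472,282) and I expected (471,281). I'll carry it to the hub.

>>> drive_tool([
  {"dx":-0.3,"dy":-0.17,"dz":0,"wx":0,"wy":0,"wz":0.34,"hand":24},
  {"dx":-0.8,"dy":-0.44,"dz":0,"wx":0,"wy":0,"wz":0.9,"hand":24},
  {"dx":-1.4,"dy":-0.77,"dz":0,"wx":0,"wy":0,"wz":1.6,"hand":24},
  {"dx":-2.0,"dy":-1.11,"dz":0,"wx":0,"wy":0,"wz":2.3,"hand":24},
  {"dx":-2.7,"dy":-1.5,"dz":0,"wx":0,"wy":0,"wz":3.1,"hand":24},
  {"dx":-3.4,"dy":-1.88,"dz":0,"wx":0,"wy":0,"wz":3.9,"hand":24},
  {"dx":-4.1,"dy":-2.27,"dz":0,"wx":0,"wy":0,"wz":4.7,"hand":24},
  {"dx":-4.8,"dy":-2.66,"dz":0,"wx":0,"wy":0,"wz":5.5,"hand":24},
  {"dx":-5.5,"dy":-3.05,"dz":0,"wx":0,"wy":0,"wz":6.3,"hand":24},
  {"dx":-6.2,"dy":-3.43,"dz":0,"wx":0,"wy":0,"wz":7.1,"hand":24},
  {"dx":-6.9,"dy":-3.82,"dz":0,"wx":0,"wy":0,"wz":7.9,"hand":24},
  {"dx":-7.6,"dy":-4.21,"dz":0,"wx":0,"wy":0,"wz":8.7,"hand":24},
  {"dx":-8.3,"dy":-4.6,"dz":0,"wx":0,"wy":0,"wz":9.5,"hand":24},
  {"dx":-8.9,"dy":-4.93,"dz":0,"wx":0,"wy":0,"wz":10.1,"hand":24},
  {"dx":-9.4,"dy":-5.2,"dz":0,"wx":0,"wy":0,"wz":10.7,"hand":24},
  {"dx":-9.8,"dy":-5.43,"dz":0,"wx":0,"wy":0,"wz":11.2,"hand":24},
  {"dx":-10.03,"dy":-5.55,"dz":0,"wx":0,"wy":0,"wz":11.4,"hand":24},
  {"dx":-10.03,"dy":-5.55,"dz":0,"wx":0,"wy":0,"wz":11.4,"hand":24},
  {"dx":-10.03,"dy":-5.55,"dz":0,"wx":0,"wy":0,"wz":11.4,"hand":24},
  {"dx":-10.03,"dy":-5.55,"dz":0,"wx":0,"wy":0,"wz":11.4,"hand":24},
])

```text
clock: 7.45
eef_pos: [0.5355, -0.2624, 0.2543]
tool_rot: [0.849, 0.529, -0.0, -0.0]
ft_force: [-0.0, 1.1, -2.8]
grip_width: 0.0284
grasp_force: 59.9
```

```bash
python3 - <<'E'
from h import *
s=bot.camera("scene")[:,:,::-1]
o=bot.get_obs();p=o["eef_pos"];print(p,o["tool_rot"],o["grip_width"])
u,v=map(int,proj("scene",p)); print(u,v, "foot expect",proj("scene",p-[0,0,.12]),"mouth",proj("scene",[.535,-.264,.08]))
cv2.imwrite("pics/f.png",cv2.resize(s[v-20:v+100,u-80:u+80],(800,600),interpolation=cv2.INTER_CUBIC)); print(u-80,v-20)
E
```

```text
[ 0.53561014 -0.26230546  0.25441095] [ 8.48500525e-01  5.29194491e-01  4.03618600e-05 -2.17087123e-04] 0.028742813292685004
202 124 foot expect (np.float64(212.12110279544925), np.float64(171.8900858952878)) mouth (np.float64(215.43730646756075), np.float64(190.53396250394547))
122 104
```

View pics/f.png

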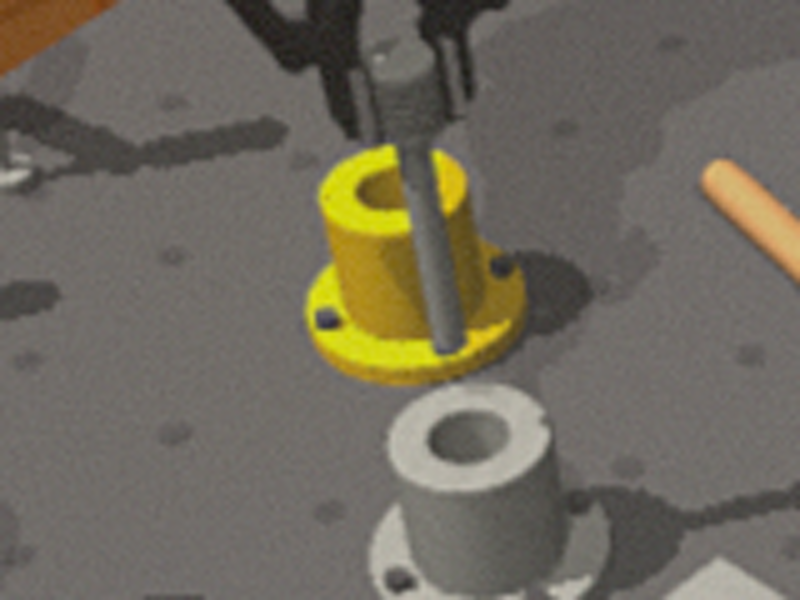

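The rod's foot is at (212,173), upright and in line above the steel hub's mouth at (216,191). I'll lower it to about 7 mm above the floor first.

>>> drive_tool([
  {"dx":0,"dy":0,"dz":0.1,"wx":0,"wy":0,"wz":0,"hand":24},
  {"dx":0,"dy":0,"dz":0.3,"wx":0,"wy":0,"wz":0,"hand":24},
  {"dx":0,"dy":0,"dz":0.5,"wx":0,"wy":0,"wz":0,"hand":24},
  {"dx":0,"dy":0,"dz":0.7,"wx":0,"wy":0,"wz":0,"hand":24},
  {"dx":0,"dy":0,"dz":0.9,"wx":0,"wy":0,"wz":0,"hand":24},
  {"dx":0,"dy":0,"dz":1.1,"wx":0,"wy":0,"wz":0,"hand":24},
  {"dx":0,"dy":0,"dz":1.3,"wx":0,"wy":0,"wz":0,"hand":24},
  {"dx":0,"dy":0,"dz":1.5,"wx":0,"wy":0,"wz":0,"hand":24},
  {"dx":0,"dy":0,"dz":1.7,"wx":0,"wy":0,"wz":0,"hand":24},
  {"dx":0,"dy":0,"dz":1.9,"wx":0,"wy":0,"wz":0,"hand":24},
  {"dx":0,"dy":0,"dz":2.05,"wx":0,"wy":0,"wz":0,"hand":24},
  {"dx":0,"dy":0,"dz":2.1,"wx":0,"wy":0,"wz":0,"hand":24},
  {"dx":0,"dy":0,"dz":2.1,"wx":0,"wy":0,"wz":0,"hand":24},
])

```text
clock: 8.8
eef_pos: [0.5354, -0.2635, 0.1488]
tool_rot: [0.849, 0.528, -0.0, -0.0]
ft_force: [-0.5, 0.3, -2.2]
grip_width: 0.0288
grasp_force: 59.9
```

>>> drive_tool([
  {"dx":0,"dy":0,"dz":0.03,"wx":0,"wy":0,"wz":0,"hand":24},
  {"dx":0,"dy":0,"dz":0.06,"wx":0,"wy":0,"wz":0,"hand":24},
  {"dx":0,"dy":0,"dz":0.09,"wx":0,"wy":0,"wz":0,"hand":24},
  {"dx":0,"dy":0,"dz":0.12,"wx":0,"wy":0,"wz":0,"hand":24},
  {"dx":0,"dy":0,"dz":0.12,"wx":0,"wy":0,"wz":0,"hand":24},
])

```text
clock: 9.3
eef_pos: [0.5354, -0.2635, 0.1431]
tool_rot: [0.849, 0.528, -0.0, -0.0]
ft_force: [-0.2, 0.2, -3.0]
grip_width: 0.0288
grasp_force: 59.9
```

>>> drive_tool([
  {"dx":0,"dy":0,"dz":0.01,"wx":0,"wy":0,"wz":0,"hand":24},
  {"dx":0,"dy":0,"dz":0.02,"wx":0,"wy":0,"wz":0,"hand":24},
  {"dx":0,"dy":0,"dz":0.03,"wx":0,"wy":0,"wz":0,"hand":24},
  {"dx":0,"dy":0,"dz":0.04,"wx":0,"wy":0,"wz":0,"hand":24},
  {"dx":0,"dy":0,"dz":0.04,"wx":0,"wy":0,"wz":0,"hand":24},
])

```text
clock: 9.8
eef_pos: [0.5358, -0.2637, 0.1424]
tool_rot: [0.849, 0.528, 0.0, 0.001]
ft_force: [-2.1, 1.0, 5.0]
grip_width: 0.0284
grasp_force: 60.6
```

The force has gone from -3 N to +5 N at z = 0.1424, the predicted height, so the rod is standing on the floor. I'll hold it there.

>>> drive_tool([
  {"dx":0,"dy":0,"dz":0,"wx":0,"wy":0,"wz":0,"hand":24},
  {"dx":0,"dy":0,"dz":0,"wx":0,"wy":0,"wz":0,"hand":24},
  {"dx":0,"dy":0,"dz":0,"wx":0,"wy":0,"wz":0,"hand":24},
  {"dx":0,"dy":0,"dz":0,"wx":0,"wy":0,"wz":0,"hand":24},
  {"dx":0,"dy":0,"dz":0,"wx":0,"wy":0,"wz":0,"hand":24},
  {"dx":0,"dy":0,"dz":0,"wx":0,"wy":0,"wz":0,"hand":24},
  {"dx":0,"dy":0,"dz":0,"wx":0,"wy":0,"wz":0,"hand":24},
  {"dx":0,"dy":0,"dz":0,"wx":0,"wy":0,"wz":0,"hand":24},
  {"dx":0,"dy":0,"dz":0,"wx":0,"wy":0,"wz":0,"hand":24},
  {"dx":0,"dy":0,"dz":0,"wx":0,"wy":0,"wz":0,"hand":24},
  {"dx":0,"dy":0,"dz":0,"wx":0,"wy":0,"wz":0,"hand":24},
  {"dx":0,"dy":0,"dz":0,"wx":0,"wy":0,"wz":0,"hand":24},
  {"dx":0,"dy":0,"dz":0,"wx":0,"wy":0,"wz":0,"hand":24},
  {"dx":0,"dy":0,"dz":0,"wx":0,"wy":0,"wz":0,"hand":24},
  {"dx":0,"dy":0,"dz":0,"wx":0,"wy":0,"wz":0,"hand":24},
  {"dx":0,"dy":0,"dz":0,"wx":0,"wy":0,"wz":0,"hand":24},
  {"dx":0,"dy":0,"dz":0,"wx":0,"wy":0,"wz":0,"hand":24},
  {"dx":0,"dy":0,"dz":0,"wx":0,"wy":0,"wz":0,"hand":24},
  {"dx":0,"dy":0,"dz":0,"wx":0,"wy":0,"wz":0,"hand":24},
  {"dx":0,"dy":0,"dz":0,"wx":0,"wy":0,"wz":0,"hand":24},
])

```text
clock: 11.8
eef_pos: [0.5358, -0.2637, 0.1423]
tool_rot: [0.849, 0.528, 0.0, 0.001]
ft_force: [-1.9, 0.8, 5.6]
grip_width: 0.0286
grasp_force: 60.7
```

>>> drive_tool([
  {"dx":0,"dy":0,"dz":0,"wx":0,"wy":0,"wz":0,"hand":24},
  {"dx":0,"dy":0,"dz":0,"wx":0,"wy":0,"wz":0,"hand":24},
  {"dx":0,"dy":0,"dz":0,"wx":0,"wy":0,"wz":0,"hand":24},
  {"dx":0,"dy":0,"dz":0,"wx":0,"wy":0,"wz":0,"hand":24},
])

```text
clock: 12.2
eef_pos: [0.5357, -0.2637, 0.1424]
tool_rot: [0.849, 0.528, 0.0, 0.001]
ft_force: [-1.2, 0.9, 5.4]
grip_width: 0.0286
grasp_force: 60.7
```

>>> drive_tool([
  {"dx":0,"dy":0,"dz":0,"wx":0,"wy":0,"wz":0,"hand":30},
  {"dx":0,"dy":0,"dz":0,"wx":0,"wy":0,"wz":0,"hand":33},
  {"dx":0,"dy":0,"dz":0,"wx":0,"wy":0,"wz":0,"hand":36},
  {"dx":0,"dy":0,"dz":0,"wx":0,"wy":0,"wz":0,"hand":40},
  {"dx":0,"dy":0,"dz":0,"wx":0,"wy":0,"wz":0,"hand":50},
  {"dx":0,"dy":0,"dz":0,"wx":0,"wy":0,"wz":0,"hand":60},
  {"dx":0,"dy":0,"dz":0,"wx":0,"wy":0,"wz":0,"hand":70},
  {"dx":0,"dy":0,"dz":0,"wx":0,"wy":0,"wz":0,"hand":80},
  {"dx":0,"dy":0,"dz":0,"wx":0,"wy":0,"wz":0,"hand":80},
  {"dx":0,"dy":0,"dz":0,"wx":0,"wy":0,"wz":0,"hand":80},
  {"dx":0,"dy":0,"dz":0,"wx":0,"wy":0,"wz":0,"hand":80},
])

```text
clock: 13.3
eef_pos: [0.5356, -0.2636, 0.1413]
tool_rot: [0.849, 0.528, 0.0, 0.0]
ft_force: [0.1, -0.8, -1.0]
grip_width: 0.08
grasp_force: 0.0
```

```bash
python3 - <<'E'
from h import *
s=bot.camera("scene")[:,:,::-1]
cv2.imwrite("pics/g.png",cv2.resize(s[120:240,122:282],(800,600),interpolation=cv2.INTER_CUBIC))
o=bot.get_obs();print(o["ft_force"],o["grasp_force"])
E
```

```text
[-0.06701454  0.33498203  0.29677543] 0.0
```

View pics/g.png

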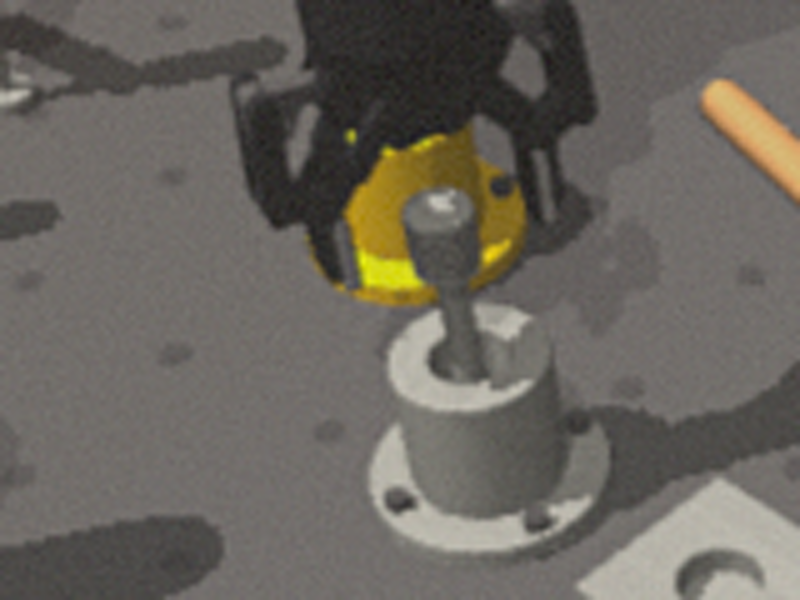

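The rod stands upright in the bore (head at crop (440,235)), free of both fingers. I'll raise the arm.

>>> drive_tool([
  {"dx":0,"dy":0,"dz":-0.2,"wx":0,"wy":0,"wz":0,"hand":80},
  {"dx":0,"dy":0,"dz":-0.5,"wx":0,"wy":0,"wz":0,"hand":80},
  {"dx":0,"dy":0,"dz":-0.9,"wx":0,"wy":0,"wz":0,"hand":80},
  {"dx":0,"dy":0,"dz":-1.3,"wx":0,"wy":0,"wz":0,"hand":80},
  {"dx":0,"dy":0,"dz":-1.7,"wx":0,"wy":0,"wz":0,"hand":80},
  {"dx":0,"dy":0,"dz":-2.0,"wx":0,"wy":0,"wz":0,"hand":80},
  {"dx":0,"dy":0,"dz":-2.0,"wx":0,"wy":0,"wz":0,"hand":80},
  {"dx":0,"dy":0,"dz":-2.0,"wx":0,"wy":0,"wz":0,"hand":80},
  {"dx":0,"dy":0,"dz":-2.0,"wx":0,"wy":0,"wz":0,"hand":80},
  {"dx":0,"dy":0,"dz":-2.0,"wx":0,"wy":0,"wz":0,"hand":80},
])

```text
clock: 14.35
eef_pos: [0.535, -0.2633, 0.2401]
tool_rot: [0.849, 0.528, -0.001, -0.001]
ft_force: [0.3, 0.3, -0.5]
grip_width: 0.0798
grasp_force: 0.0
```

```bash
python3 - <<'E'
from h import *
s=bot.camera("scene")[:,:,::-1]
cv2.imwrite("pics/i.png",cv2.resize(s[120:240,122:282],(800,600),interpolation=cv2.INTER_CUBIC))
E
```

```text
(no output)
```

View pics/i.png

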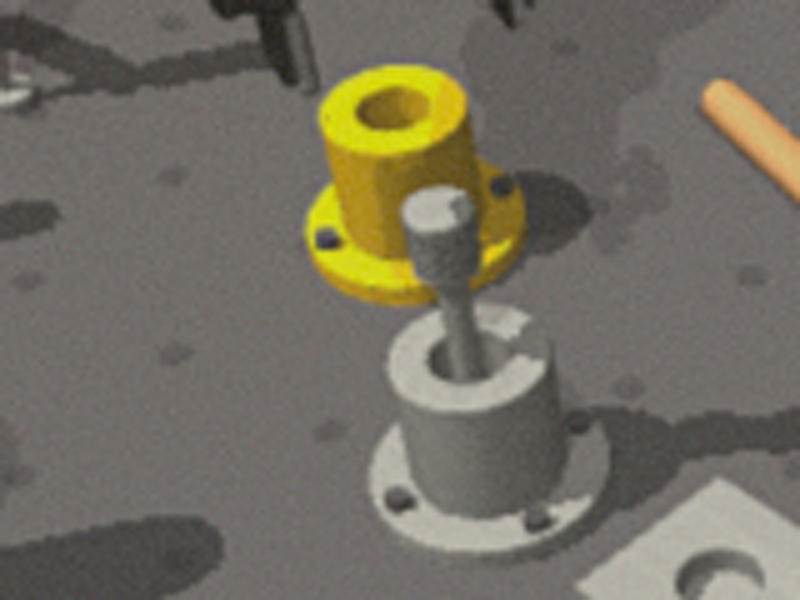

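The rod stands still in the hub's bore (head at crop (440,235)), and the gripper is clear above it.

```bash
python3 -c "
from workcell import bot
print(bot.job_done())"
```

```text
the job is handed in; nothing more can be done
None
```

The job is handed in: the depth rod touched the bottom of the steel hub's bore at the predicted height, was held there for about 2.4 s, and now stands upright in the bore, released, with the gripper clear of it (the hand-in call returned no verdict).

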